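# Load a milling blank into the spring magazine

### The job

Load the large round milling blank into the spring magazine: set it flat in the mouth between the four posts and press it down against the sprung follower until both side latches have snapped out over its top face, then let go so that it stays held down there. Leave the small round blank and the square blank where they are.

Things in the scene. Friction and masses are not known exactly. Their poses are not given: they have to be found in the camera images.
- large_blank: The blank to load: plain white solid disc, 56 mm in diameter, 20 mm thick, lying flat on the worktop, about 60 g. Origin at its centre, 10 mm above its underside; z is the disc's axis.
- small_blank: Not to be moved: plain white disc, only 34 mm in diameter, 20 mm thick. Origin at its centre, 10 mm above the worktop.
- square_blank: Not to be moved: plain white square block, 44 x 44 x 20 mm thick. Origin at its centre, 10 mm above the worktop.
- magazine: Fixed grey stack magazine, 114 mm tall, polished; origin on the worktop under the shaft's middle, z up. Four posts at 38, 142, 218, 322 degrees from its x axis bound a 70 mm round shaft, flaring above 104 mm. Open 50 mm gaps on +y and -y, down to the 14 mm plinth (124 x 84): fingers holding a blank along y can go down with it. Latches on +x and -x: 14 mm wide bolts, 37 mm apart.
- follower (a joint): Sprung 36 mm plate in the shaft: 0 = up (top 104 mm above the worktop), grows to 0.045 m pressed down; pushes back 2.4 to 7.4 N. A blank set in the mouth lies on it. Latch bolts slope from 104 to 86 mm height, flat below at 84. Pressing the blank down (up to 15 N) spreads them until its top is below 84 mm and they snap over it; released, it rises against them: centre at 74 mm, joint 0.040.
There are look-alikes about, which are no part of the job. Leave any black or yellow look-alike of the large_blank alone.

How it is judged:
By the outcome, as a careful person would: the job done as asked, in the order asked, and still so for the second after the job is handed in, with the robot touching nothing.
It also fails if it takes over 37 s, if anything falls off the work surface, if the arm or the gripper's body presses on something with over 40 N, if the wrist force passes 120 N, or if a joint passes its speed limit or range.

### The arm

A 6-joint arm with a two-finger parallel gripper is mounted at the origin on a cart in front of the work surface, level with it; the furniture and walls round the work are solid. World frame = base frame: x ahead of the robot, y to its left, z up, the work surface at z = 0. Lengths are in mm, angles in rad, forces in N, time in s.
With the tool pointing down it reaches from about 275 to 750 mm from the base axis. Payload 10.2 kg.
Tool frame: the origin (TCP) lies on the centre line of the jaws, within the pads' length; the fingertips stand 22 mm ahead of it and the grasp point (between the pads) lies 3 mm ahead of it; z points along the fingers, y is the line along which they close (so a half turn about z gives the same grasp; the last joint's range is limited). The gripper opens to 85 mm and grips with 20 to 120 N. Pads are 22 mm wide; open, the fingers measure 114 mm over their backs; the gripper's body (76 mm by 85 mm) begins 54 mm behind the grasp point. The pads swing forward as they close: fully open they stand 13 mm farther back than shut.
Start: joints at [-1.571, 0.313, 1.498, -0, 1.331, -0.223], TCP at [115.991, -512.033, 253.294] pointing down, gripper open.
Joint ranges: [-2.94, 2.94], [-0.97, 2.17], [0.19, 2.56], [-1.23, 4.37], [0.02, 3.11], [-2.88, 2.88]. Speed limits (rad/s): [2.39, 2.39, 3.01, 3.14, 3.14, 3.14].

### API

Orientations are given as a unit quaternion [x, y, z, w].
In Python, from station import manip gives the robot as it stands.
- The arm moves only by the tool apply_moves, never from a script. Its argument "targets" is a list of rows, each an object of numbers: "wx", "wy", "wz": the turn, a rotation vector about the tool's x, y, z normalised to -1 to 1, where 1 is 180 degrees; "dx", "dy", "dz": the shift along the tool's x, y, z normalised to -1 to 1, where 1 is 0.5 m; "grip": the gripper command: -1 is shut, 1 is fully open, values between are in proportion. A call has 1 to 5 rows; each row is the pose to reach, as a shift and turn from the pose commanded when the call began, along the tool's axes at that moment, turning the shorter way round; what a row does not reach only later rows make up. A row lasts 1/10 s, in which the tool goes at most 50 mm and 8.59 degrees, less where a joint would pass 70% of its speed; a pose out of reach is approached as far as the arm can. A call with a number of a shift or a turn outside -1 to 1 is refused whole. A call with a gripper value outside its range is refused whole. The fingers move at their own pace and stop on an object; "grip_force" is the grip in N (left out, the last holds). Time passes only in rows, so rows that repeat a pose let the fingers close. It gives the time, the measured TCP pose, the force, the opening and the grip force at its end, in the units of the state.
- manip.read_state(): the state, without advancing time (a new reading comes with each control period).
- manip.capture(name): name is "side" or "top"; returns the picture (400x640x3 uint8, blue, green, red); there is no depth.
- manip.calibration(name): a dict with "fx", "fy", "cx", "cy" (pixels), "distortion" ([k1, k2, p1, p2, k3] as OpenCV has them; the pictures are not rectified), "cam_to_world" (4x4, takes a point from camera to world coordinates). Camera axes: x right, y up, looking along -z (the intrinsics and any distortion apply to the point x, -y, -z); pixel columns grow to the right and rows downward; lengths in mm; the calibration is good to about 2 mm. A picture is of the moment at which its call begins. calibration takes no time and is no camera call.
- manip.hand_in(): hands the job in; it is judged then, once.
The state is a dict: "time_s": time; "joints": joint angles; "dq": joint speeds; "joint_torque": joint torques, N m; "eef_pos": TCP position; "tool_rot": TCP orientation; "ft_force": force on the tool from outside, world axes, zero at the start; "ft_torque": the same for the moment, N m; "gripper_width": finger opening in mm; "grip_force": force on a finger pad.
Only numpy, scipy, OpenCV 4.12 (cv2) and the standard library are available. Lean on these libraries where they do the work, as an engineer would, in place of code of your own. Each camera call takes 0.05 s, during which the arm holds its last target. There are 200 camera calls.

## Working session

There is one attempt and no reset: what is moved stays moved. The work goes in short steps, Python scripts to look and compute and a tool call to move; the robot and the scene stay as the last step left them, time stands still between calls to the robot, and variables do not carry over. Pictures are saved under pics/ and viewed, at most 10 in all, crops included, and the job is handed in when it is done.

Besides the shell and the picture viewer there is one more tool, called after "Emit:" as name([rows], argument=value, ...), one row to a line, values as JSON. apply_moves: Moves the arm, as the interface text tells. Scaled input: -1 to 1 covers 0.5 m each way for a shift and 180 degrees each way for a turn. Its arguments: {"type":"object","properties":{"targets":{"type":"array"},"grip_force":{"type":"number"}},"required":["targets"]}

```bash
mkdir -p pics; cat > h.py <<'E'
import numpy as np, cv2
from station import manip
def cal(n):
    c=manip.calibration(n);K=np.array([[c['fx'],0,c['cx']],[0,c['fy'],c['cy']],[0,0,1.]]);return K,np.array(c['distortion'],float),np.array(c['cam_to_world'],float)
def ray(n,uv):
    K,d,T=cal(n);p=cv2.undistortPoints(np.array(uv,float).reshape(-1,1,2),K,d).reshape(-1,2)
    v=np.c_[p[:,0],-p[:,1],-np.ones(len(p))]@T[:3,:3].T;return T[:3,3],v
def plane(n,uv,z):
    o,v=ray(n,uv);return o+v*((z-o[2])/v[:,2])[:,None]
def proj(n,P):
    K,d,T=cal(n);q=(np.array(P,float).reshape(-1,3)-T[:3,3])@T[:3,:3];q=q*[1,-1,-1]
    return cv2.projectPoints(q,np.zeros(3),np.zeros(3),K,d)[0].reshape(-1,2)
E
python3 - <<'E'
from h import *
for n in('top','side'):
    cv2.imwrite(f'pics/{n}0.png',manip.capture(n)); print(n,cal(n)[2].round(2).tolist(),cal(n)[0][0,0])
print(manip.read_state())
E
```

```text
top [[-0.02, 1.0, -0.07, 409.29], [-1.0, -0.02, 0.01, 16.48], [0.01, 0.07, 1.0, 1107.7], [0.0, 0.0, 0.0, 1.0]] 450.2195624772255
side [[0.98, 0.09, -0.19, 306.16], [-0.21, 0.44, -0.87, -832.53], [0.01, 0.89, 0.45, 506.3], [0.0, 0.0, 0.0, 1.0]] 371.637207434594
{'time_s': 0.1, 'joints': array([-1.57139142e+00,  3.13401580e-01,  1.49835065e+00, -4.86316957e-05,
        1.33097710e+00, -2.23400023e-01]), 'dq': array([-0.00065828,  0.00068761, -0.00218255, -0.00073935,  0.00100538,
       -0.00060616]), 'joint_torque': array([ 2.58216947e-03, -4.12897360e+01, -2.60140336e+01, -2.25839276e-04,
        3.01349064e-03, -3.80675783e-05]), 'eef_pos': array([ 115.98441804, -511.82491254,  252.79236543]), 'tool_rot': array([ 9.93800356e-01,  1.11177918e-01,  4.00505869e-05, -5.67415045e-04]), 'ft_force': array([ 0.80485365,  0.26371243, -0.1549038 ]), 'ft_torque': array([ 0.01118149, -0.01058269,  0.00573565]), 'grip_force': 0.0, 'gripper_width': 85.4073711334346}
```

View pics/top0.png

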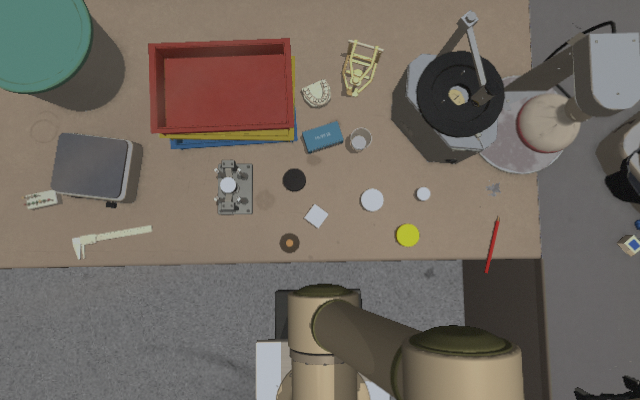

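View pics/side0.png

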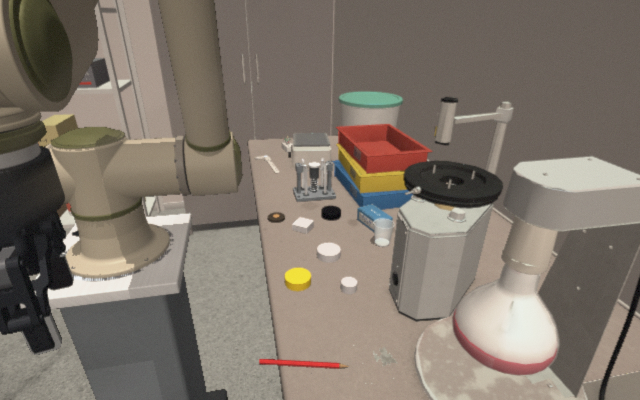

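The top view shows three white candidates: a disc at (372,200), a smaller disc at (423,194) and a square at (316,216). The large disc at (372,200) fits "large_blank", and black (294,180) and yellow (407,235) are look-alikes. The magazine is at about (234,187). Next I measure them and view one enlarged crop to confirm.

```bash
python3 - <<'E'
from h import *
im=cv2.imread('pics/top0.png')
hsv=cv2.cvtColor(im,cv2.COLOR_BGR2HSV)
m=((hsv[...,1]<40)&(hsv[...,2]>150)).astype(np.uint8)
m[:150]=0;m[250:]=0;m[:,:200]=0;m[:,460:]=0
n,l,s,c=cv2.connectedComponentsWithStats(m)
for i in range(1,n):
    if s[i,4]>30:
        print(c[i].round(1),s[i],plane('top',[c[i]],20).round(1),'104:',plane('top',[c[i]],104).round(1), 'eqd',(2*np.sqrt(s[i,4]/np.pi)*1090/450).round(1))
a=cv2.resize(im[150:226,205:265],None,fx=7,fy=7,interpolation=cv2.INTER_CUBIC)
b=cv2.resize(im[170:246,285:437],None,fx=2.4,fy=2.4,interpolation=cv2.INTER_CUBIC)
o=np.zeros((532,800,3),np.uint8);o[:a.shape[0],:a.shape[1]]=a;o[:b.shape[0],430:430+b.shape[1]]=b[:,:370]
cv2.imwrite('pics/crop1.png',o)
E
```

```text
[227.4 184.2] [220 177  16  15 191] [[528.8 220.7  20. ]] 104: [[519.5 204.9 104. ]] eqd 37.8
[423.6 193.1] [417 187  14  14 150] [[ 499.4 -254.5   20. ]] 104: [[ 492.5 -233.5  104. ]] eqd 33.5
[372.2 199.3] [361 188  23  24 405] [[ 486.4 -129.1   20. ]] 104: [[ 480.5 -117.9  104. ]] eqd 55.0
[316.3 215.6] [305 204  23  25 315] [[449.2   7.1  20. ]] 104: [[446.1   7.9 104. ]] eqd 48.5
```

View pics/crop1.png

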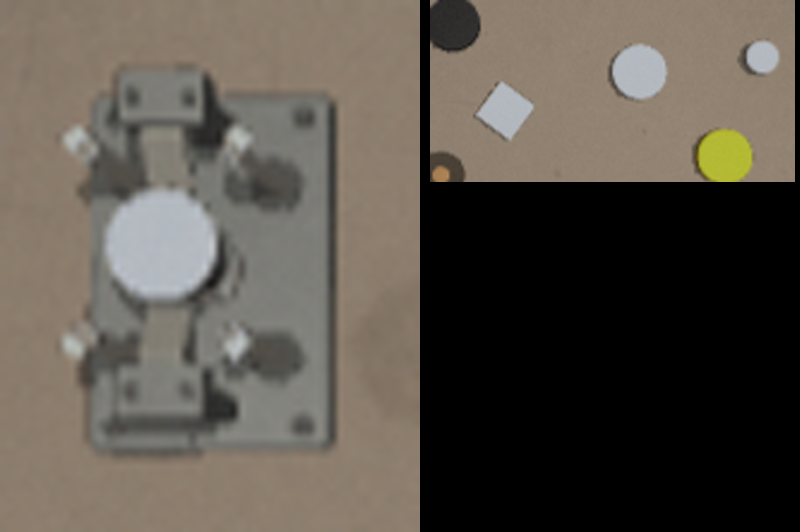

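The crop confirms it: the large white disc, equivalent diameter 55 mm, is the blank (372,199). The small disc measures 34 mm, and the square and yellow/black discs are distinct. In the crop, the magazine's post tops are at about (78,142), (240,138), (76,342) and (236,344), and its latches lie along world x.

```bash
python3 - <<'E'
from h import *
f=lambda p:(np.array(p,float)+.5)/7-.5+[205,150]
P=plane('top',f([(78,142),(240,138),(76,342),(236,344)]),114);print(P.round(1).tolist(),P.mean(0).round(1))
Q=plane('top',f([(92,93),(333,95),(333,447),(91,448)]),14);print(Q.round(1).tolist(),Q.mean(0).round(1))
im=cv2.imread('pics/top0.png')
for A in(P,):
  d=A[0]-A[2]+A[1]-A[3];print('xang',np.degrees(np.arctan2(d[1],d[0])))
  d=A[0]-A[1]+A[2]-A[3];print('yang',np.degrees(np.arctan2(d[1],d[0])))
d=Q[0]-Q[3]+Q[1]-Q[2];print(np.degrees(np.arctan2(d[1],d[0])))
# side view: large blank and follower
s=cv2.imread('pics/side0.png');h=cv2.cvtColor(s,cv2.COLOR_BGR2HSV)
print('pred side blank',proj('side',[[486.4,-129.1,20]]),'follower',proj('side',[[519.5,205,104]]))
m=((h[...,1]<40)&(h[...,2]>150)).astype(np.uint8)
n,l,st,c=cv2.connectedComponentsWithStats(m)
for i in range(1,n):
  if st[i,4]>20 and 290<c[i][0]<360 and 150<c[i][1]<300: print(c[i],st[i])
o=np.vstack([cv2.resize(s[150:210,280:345],None,fx=8,fy=8,interpolation=cv2.INTER_CUBIC)])
cv2.imwrite('pics/side1.png',o)
from scipy.spatial.transform import Rotation as R
print(R.from_quat(manip.read_state()['tool_rot']).as_matrix().round(3))
E
```

```text
[[550.8, 228.8, 114.0], [551.3, 177.8, 114.0], [487.3, 229.5, 114.0], [485.9, 179.3, 114.0]] [518.8 203.8 114. ]
[[582.1, 245.3, 14.0], [580.2, 161.6, 14.0], [457.3, 162.4, 14.0], [458.4, 245.8, 14.0]] [519.5 203.8  14. ]
xang -0.9902973867580571
yang 89.48328467907248
-0.29523495787438814
pred side blank [[328.66994694 248.4819222 ]] follower [[314.04111829 163.4665292 ]]
[320.57391304 169.24782609] [308 155  21  37 230]
[304.25641026 175.04487179] [299 158  10  36 156]
[301.4875     224.35833333] [292 217  22  17 240]
[328.62239583 251.49739583] [317 242  24  21 384]
[348.95535714 284.23660714] [341 276  17  18 224]
[[ 0.975  0.221 -0.   ]
 [ 0.221 -0.975  0.001]
 [ 0.    -0.001 -1.   ]]
```

View pics/side1.png

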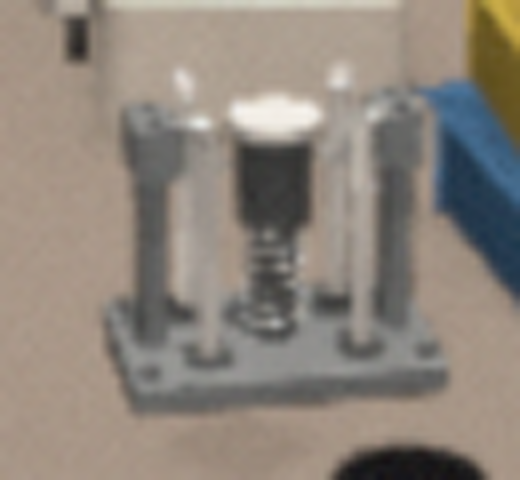

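Top and side views agree: blank at (486,-129), magazine at (519.3,204.2), yaw about -0.5°. Moving above the blank now, with the jaws along world y.

Emit:
apply_moves([
  {"dx": 0.89, "dy": -0.583, "dz": 0.2, "wz": 0.071, "grip": 1},
  {"dx": 0.89, "dy": -0.583, "dz": 0.2, "wz": 0.071, "grip": 1},
  {"dx": 0.89, "dy": -0.583, "dz": 0.2, "wz": 0.071, "grip": 1},
  {"dx": 0.89, "dy": -0.583, "dz": 0.2, "wz": 0.071, "grip": 1},
  {"dx": 0.89, "dy": -0.583, "dz": 0.2, "wz": 0.071, "grip": 1},
], grip_force=100)

```text
$.targets[0]: bad value
```

```bash
cat > go.py <<'E'
import sys
from h import *
from scipy.spatial.transform import Rotation as R
s=manip.read_state();M=R.from_quat(s['tool_rot'])
t=np.array([float(v) for v in sys.argv[1:4]])
W=R.from_matrix(np.array([[1,0,0],[0,-1,0],[0,0,-1.]]).T) if 0 else R.from_quat([1,0,0,0])
yaw=R.from_euler('z',float(sys.argv[4]) if len(sys.argv)>4 else 0,degrees=True)
print('pos',s['eef_pos'].round(1),'t',s['time_s'],'q6',s['joints'][5].round(2),'F',s['ft_force'].round(1),'w',s['gripper_width'].round(1),'gf',s['grip_force'])
print('d',(M.inv().apply(t-s['eef_pos'])/500).round(4),'w',((M.inv()*yaw*W).as_rotvec()/np.pi).round(4))
E
python3 go.py 486.4 -129.1 120
```

```text
Traceback (most recent call last):
  File "go.py", line 8, in <module>
    print('pos',s['eef_pos'].round(1),'t',s['time_s'],'q6',s['joints'][5].round(2),'F',s['ft_force'].round(1),'w',s['gripper_width'].round(1),'gf',s['grip_force'])
                                                                                                                  ^^^^^^^^^^^^^^^^^^^^^^^^
AttributeError: 'float' object has no attribute 'round'
```

Emit:
apply_moves([
  {"wx": 0, "wy": 0, "wz": 0.071, "dx": 0.89, "dy": -0.583, "dz": 0.2, "grip": 1},
  {"wx": 0, "wy": 0, "wz": 0.071, "dx": 0.89, "dy": -0.583, "dz": 0.2, "grip": 1},
  {"wx": 0, "wy": 0, "wz": 0.071, "dx": 0.89, "dy": -0.583, "dz": 0.2, "grip": 1},
  {"wx": 0, "wy": 0, "wz": 0.071, "dx": 0.89, "dy": -0.583, "dz": 0.2, "grip": 1},
  {"wx": 0, "wy": 0, "wz": 0.071, "dx": 0.89, "dy": -0.583, "dz": 0.2, "grip": 1},
], grip_force=100)

```text
time_s: 0.6
eef_pos: [287.5, -333.7, 206.7]
tool_rot: [1.0, -0.0, 0.0, -0.0]
ft_force: [1.3, -1.9, -0.3]
gripper_width: 85.9
grip_force: 0.0
```

```bash
sed -i "s/s\['gripper_width'\].round(1)/s['gripper_width']/" go.py; python3 go.py 486.4 -129.1 120
```

```text
pos [ 287.5 -333.7  206.7] t 0.6 q6 0.44 F [ 1.3 -1.9 -0.3] w 85.85027734917769 gf 0.0
d [ 0.3975 -0.4096  0.1735] w [-0.     -0.     -0.0002]
```

Emit:
apply_moves([
  {"wx": 0, "wy": 0, "wz": 0, "dx": 0.397, "dy": -0.41, "dz": 0.17, "grip": 1},
  {"wx": 0, "wy": 0, "wz": 0, "dx": 0.397, "dy": -0.41, "dz": 0.17, "grip": 1},
  {"wx": 0, "wy": 0, "wz": 0, "dx": 0.397, "dy": -0.41, "dz": 0.17, "grip": 1},
  {"wx": 0, "wy": 0, "wz": 0, "dx": 0.397, "dy": -0.41, "dz": 0.17, "grip": 1},
  {"wx": 0, "wy": 0, "wz": 0, "dx": 0.397, "dy": -0.41, "dz": 0.17, "grip": 1},
])

```text
time_s: 1.1
eef_pos: [454.3, -161.6, 135.1]
tool_rot: [1.0, -0.0, -0.0, -0.0]
ft_force: [0.8, -1.2, 0.3]
gripper_width: 85.5
grip_force: 0.0
```

```bash
python3 go.py 486.4 -129.1 60
```

```text
pos [ 454.3 -161.6  135.1] t 1.1 q6 0.99 F [ 0.8 -1.2  0.3] w 85.54695611045133 gf 0.0
d [ 0.0642 -0.0651  0.1502] w [-0.      0.     -0.0001]
```

Emit:
apply_moves([
  {"wx": 0, "wy": 0, "wz": 0, "dx": 0.062, "dy": -0.063, "dz": 0.05, "grip": 1},
  {"wx": 0, "wy": 0, "wz": 0, "dx": 0.062, "dy": -0.063, "dz": 0.14, "grip": 1},
  {"wx": 0, "wy": 0, "wz": 0, "dx": 0.062, "dy": -0.063, "dz": 0.14, "grip": 1},
  {"wx": 0, "wy": 0, "wz": 0, "dx": 0.062, "dy": -0.063, "dz": 0.14, "grip": 1},
  {"wx": 0, "wy": 0, "wz": 0, "dx": 0.062, "dy": -0.063, "dz": 0.14, "grip": 1},
])

```text
time_s: 1.6
eef_pos: [484.8, -133.0, 67.8]
tool_rot: [1.0, -0.001, 0.001, 0.001]
ft_force: [0.2, -0.1, 0.1]
gripper_width: 85.2
grip_force: 0.0
```

```bash
python3 go.py 486.4 -129.1 24
```

```text
pos [ 484.8 -133.    67.8] t 1.6 q6 1.07 F [ 0.2 -0.1  0.1] w 85.18905404278847 gf 0.0
d [ 0.003  -0.008   0.0876] w [ 0.0004 -0.0008 -0.0005]
```

Emit:
apply_moves([
  {"wx": 0, "wy": 0, "wz": 0, "dx": 0.003, "dy": -0.008, "dz": 0.03, "grip": 1},
  {"wx": 0, "wy": 0, "wz": 0, "dx": 0.003, "dy": -0.008, "dz": 0.06, "grip": 1},
  {"wx": 0, "wy": 0, "wz": 0, "dx": 0.003, "dy": -0.008, "dz": 0.091, "grip": 1},
  {"wx": 0, "wy": 0, "wz": 0, "dx": 0.003, "dy": -0.008, "dz": 0.091, "grip": 1},
  {"wx": 0, "wy": 0, "wz": 0, "dx": 0.003, "dy": -0.008, "dz": 0.091, "grip": 1},
])

```text
time_s: 2.1
eef_pos: [486.3, -128.7, 21.9]
tool_rot: [1.0, -0.001, 0.001, 0.001]
ft_force: [0.1, -0.8, -0.3]
gripper_width: 85.3
grip_force: 0.0
```

```bash
python3 go.py 486.4 -129.1 22; python3 -c "
from h import *
a=manip.capture('side')[190:300,260:400];cv2.imwrite('pics/s2.png',cv2.resize(a,None,fx=5,fy=5))"
```

```text
pos [ 486.3 -128.7   21.9] t 2.1 q6 1.08 F [ 0.1 -0.8 -0.3] w 85.32372277420694 gf 0.0
d [ 0.0002  0.0008 -0.0003] w [ 0.0003 -0.0006 -0.0004]
```

View pics/s2.png

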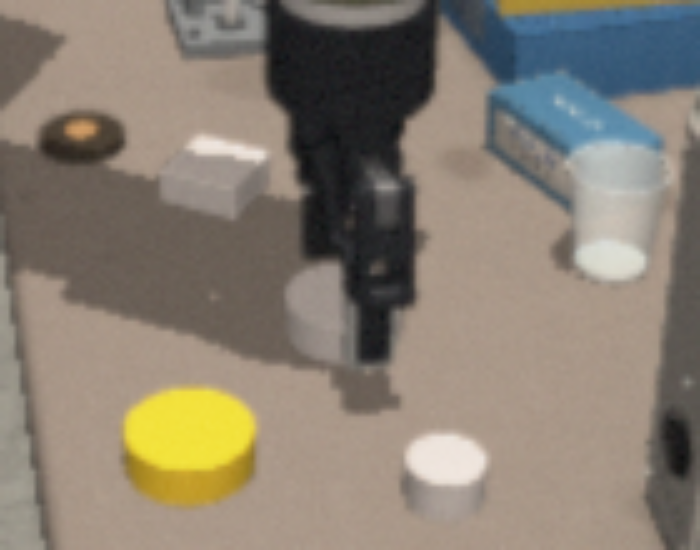

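The picture shows the fingers straddling the disc, the near finger at crop (372,320) and the disc at about (343,310). I check the x offset by projection.

```bash
python3 -c "
from h import *
print((proj('side',[[486.3,-128.7,20],[486.3,-174,10],[486.3,-174,30],[458,-128.7,10],[514,-128.7,10]])-[260,190])*5)"
```

```text
[[342.94066869 291.96217244]
 [366.14566027 366.21718061]
 [367.35660602 329.27347832]
 [283.48835095 316.6316602 ]
 [399.53046599 303.17961296]]
```

Emit:
apply_moves([
  {"wx": 0, "wy": 0, "wz": 0, "dx": 0, "dy": 0, "dz": 0.006, "grip": -1},
  {"wx": 0, "wy": 0, "wz": 0, "dx": 0, "dy": 0, "dz": 0.006, "grip": -1},
  {"wx": 0, "wy": 0, "wz": 0, "dx": 0, "dy": 0, "dz": 0.006, "grip": -1},
  {"wx": 0, "wy": 0, "wz": 0, "dx": 0, "dy": 0, "dz": 0.006, "grip": -1},
  {"wx": 0, "wy": 0, "wz": 0, "dx": 0, "dy": 0, "dz": 0.006, "grip": -1},
], grip_force=100)

```text
time_s: 2.65
eef_pos: [486.3, -128.0, 18.6]
tool_rot: [1.0, -0.0, 0.001, 0.0]
ft_force: [-2.8, 2.4, 11.9]
gripper_width: 53.6
grip_force: 110.2
```

Emit:
apply_moves([
  {"wx": 0, "wy": 0, "wz": 0, "dx": 0, "dy": 0, "dz": 0, "grip": -1},
  {"wx": 0, "wy": 0, "wz": 0, "dx": 0, "dy": 0, "dz": -0.02, "grip": -1},
  {"wx": 0, "wy": 0, "wz": 0, "dx": 0, "dy": 0, "dz": -0.06, "grip": -1},
  {"wx": 0, "wy": 0, "wz": 0, "dx": 0, "dy": 0, "dz": -0.14, "grip": -1},
  {"wx": 0, "wy": 0, "wz": 0, "dx": 0, "dy": 0, "dz": -0.24, "grip": -1},
])

```text
time_s: 3.15
eef_pos: [484.9, -127.5, 138.0]
tool_rot: [1.0, -0.0, -0.001, -0.001]
ft_force: [1.1, -0.7, -0.1]
gripper_width: 52.9
grip_force: 104.9
```

```bash
python3 go.py 519.3 204.2 190
```

```text
pos [ 484.9 -127.5  138. ] t 3.15 q6 1.08 F [ 1.1 -0.7 -0.1] w 52.929715160155766 gf 104.87334609031677
d [ 0.0684 -0.6635 -0.1031] w [-0.0005  0.0009 -0.0001]
```

Emit:
apply_moves([
  {"wx": 0, "wy": 0, "wz": 0, "dx": 0.068, "dy": -0.663, "dz": -0.1, "grip": -1},
  {"wx": 0, "wy": 0, "wz": 0, "dx": 0.068, "dy": -0.663, "dz": -0.1, "grip": -1},
  {"wx": 0, "wy": 0, "wz": 0, "dx": 0.068, "dy": -0.663, "dz": -0.1, "grip": -1},
  {"wx": 0, "wy": 0, "wz": 0, "dx": 0.068, "dy": -0.663, "dz": -0.1, "grip": -1},
  {"wx": 0, "wy": 0, "wz": 0, "dx": 0.068, "dy": -0.663, "dz": -0.1, "grip": -1},
])

```text
time_s: 3.65
eef_pos: [510.8, 120.1, 175.4]
tool_rot: [1.0, -0.0, 0.0, 0.0]
ft_force: [1.6, -1.1, -0.9]
gripper_width: 53.2
grip_force: 104.8
```

```bash
python3 go.py 519.3 204.2 190
```

```text
pos [510.8 120.1 175.4] t 3.65 q6 1.58 F [ 1.6 -1.1 -0.9] w 53.15221145171644 gf 104.80424523353577
d [ 0.017  -0.1683 -0.0293] w [ 0.     -0.0002 -0.0001]
```

Emit:
apply_moves([
  {"wx": 0, "wy": 0, "wz": 0, "dx": 0.017, "dy": -0.168, "dz": -0.03, "grip": -1},
  {"wx": 0, "wy": 0, "wz": 0, "dx": 0.017, "dy": -0.168, "dz": -0.03, "grip": -1},
  {"wx": 0, "wy": 0, "wz": 0, "dx": 0.017, "dy": -0.168, "dz": -0.03, "grip": -1},
  {"wx": 0, "wy": 0, "wz": 0, "dx": 0.017, "dy": -0.168, "dz": -0.03, "grip": -1},
  {"wx": 0, "wy": 0, "wz": 0, "dx": 0.017, "dy": -0.168, "dz": -0.03, "grip": -1},
])

```text
time_s: 4.15
eef_pos: [519.4, 201.1, 189.3]
tool_rot: [1.0, -0.001, -0.0, 0.0]
ft_force: [-0.3, -0.4, -0.2]
gripper_width: 53.3
grip_force: 104.9
```

```bash
python3 go.py 519.3 204.2 140; python3 -c "
from h import *
a=manip.capture('side')[100:220,240:390];cv2.imwrite('pics/s3.png',cv2.resize(a,None,fx=5,fy=5,interpolation=cv2.INTER_CUBIC))"
```

```text
pos [519.4 201.1 189.3] t 4.15 q6 1.73 F [-0.3 -0.4 -0.2] w 53.256850559082444 gf 104.86533164978027
d [-0.0002 -0.0062  0.0986] w [ 0.0001  0.0002 -0.0004]
```

View pics/s3.png

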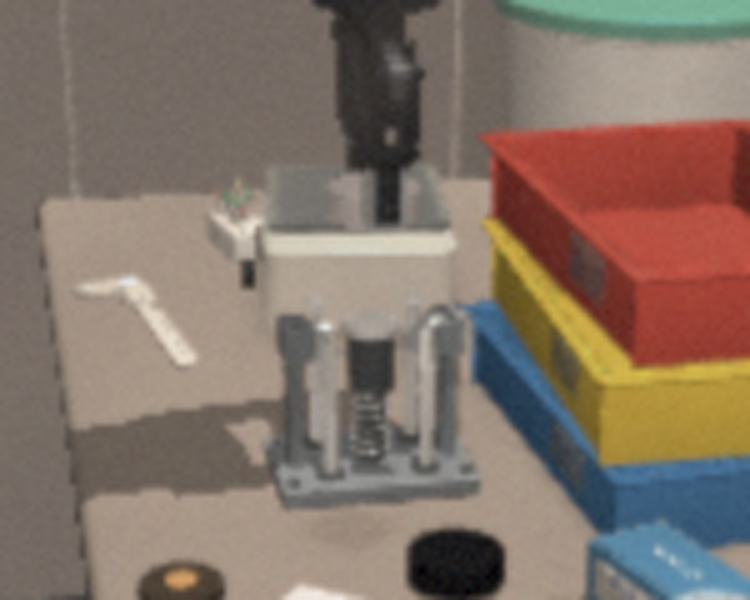

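The blank is held flat between the pads at about (370,195) in the crop, above the magazine shaft at (370,330). Descending now.

Emit:
apply_moves([
  {"wx": 0, "wy": 0, "wz": 0, "dx": 0, "dy": -0.006, "dz": 0.02, "grip": -1},
  {"wx": 0, "wy": 0, "wz": 0, "dx": 0, "dy": -0.006, "dz": 0.06, "grip": -1},
  {"wx": 0, "wy": 0, "wz": 0, "dx": 0, "dy": -0.006, "dz": 0.1, "grip": -1},
  {"wx": 0, "wy": 0, "wz": 0, "dx": 0, "dy": -0.006, "dz": 0.116, "grip": -1},
  {"wx": 0, "wy": 0, "wz": 0, "dx": 0, "dy": -0.006, "dz": 0.116, "grip": -1},
], grip_force=120)

```text
time_s: 4.7
eef_pos: [519.1, 204.6, 130.2]
tool_rot: [1.0, -0.0, -0.001, 0.0]
ft_force: [-0.4, 0.1, -1.0]
gripper_width: 52.6
grip_force: 125.8
```

```bash
python3 go.py 519.3 204.2 79.5; python3 -c "
from h import *
a=manip.capture('side')[100:220,240:390];cv2.imwrite('pics/s4.png',cv2.resize(a,None,fx=5,fy=5,interpolation=cv2.INTER_CUBIC))"
```

```text
pos [519.1 204.6 130.2] t 4.7 q6 1.74 F [-0.4  0.1 -1. ] w 52.62579073234321 gf 125.75474739074707
d [0.0006 0.0008 0.1014] w [ 0.0001  0.0008 -0.0003]
```

View pics/s4.png

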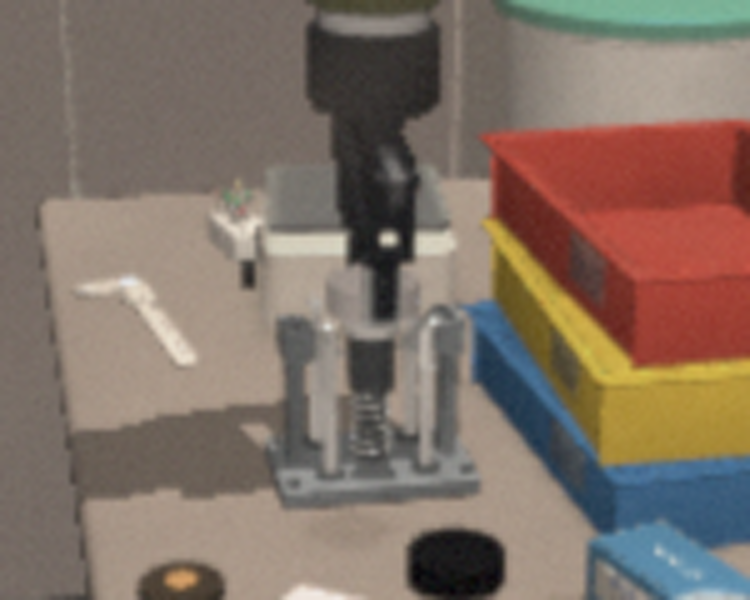

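The blank sits level just above the follower, centred on it (crop x 372 against 370). Pressing in gentle stages.

Emit:
apply_moves([
  {"wx": 0, "wy": 0, "wz": 0, "dx": 0, "dy": 0, "dz": 0.01, "grip": -1},
  {"wx": 0, "wy": 0, "wz": 0, "dx": 0, "dy": 0, "dz": 0.02, "grip": -1},
  {"wx": 0, "wy": 0, "wz": 0, "dx": 0, "dy": 0, "dz": 0.03, "grip": -1},
  {"wx": 0, "wy": 0, "wz": 0, "dx": 0, "dy": 0, "dz": 0.04, "grip": -1},
  {"wx": 0, "wy": 0, "wz": 0, "dx": 0, "dy": 0, "dz": 0.05, "grip": -1},
])

```text
time_s: 5.25
eef_pos: [520.0, 205.1, 106.8]
tool_rot: [1.0, -0.0, 0.001, -0.0]
ft_force: [-0.5, 0.3, 7.4]
gripper_width: 52.5
grip_force: 126.6
```

Emit:
apply_moves([
  {"wx": 0, "wy": 0, "wz": 0, "dx": 0, "dy": 0, "dz": 0.01, "grip": -1},
  {"wx": 0, "wy": 0, "wz": 0, "dx": 0, "dy": 0, "dz": 0.02, "grip": -1},
  {"wx": 0, "wy": 0, "wz": 0, "dx": 0, "dy": 0, "dz": 0.03, "grip": -1},
  {"wx": 0, "wy": 0, "wz": 0, "dx": 0, "dy": 0, "dz": 0.04, "grip": -1},
  {"wx": 0, "wy": 0, "wz": 0, "dx": 0, "dy": 0, "dz": 0.044, "grip": -1},
])

```text
time_s: 5.75
eef_pos: [520.3, 205.1, 84.7]
tool_rot: [1.0, -0.0, 0.001, -0.0]
ft_force: [1.4, 0.8, 6.3]
gripper_width: 52.9
grip_force: 127.9
```

```bash
python3 go.py 519.3 204.2 79.5; python3 -c "
from h import *
a=manip.capture('side')[100:220,240:390];cv2.imwrite('pics/s5.png',cv2.resize(a,None,fx=5,fy=5,interpolation=cv2.INTER_CUBIC))"; python3 go.py 519.3 204.2 79.5
```

```text
pos [520.3 205.1  84.7] t 5.75 q6 1.74 F [1.4 0.8 6.3] w 52.93386413780939 gf 127.89048671722412
d [-0.002   0.0019  0.0104] w [-0.0001 -0.0007 -0.0001]
pos [520.3 205.1  84.5] t 5.8 q6 1.74 F [1.4 0.4 4.3] w 52.59429012481905 gf 127.84712076187134
d [-0.002   0.0018  0.0101] w [-0.0001 -0.0006 -0.0001]
```

View pics/s5.png

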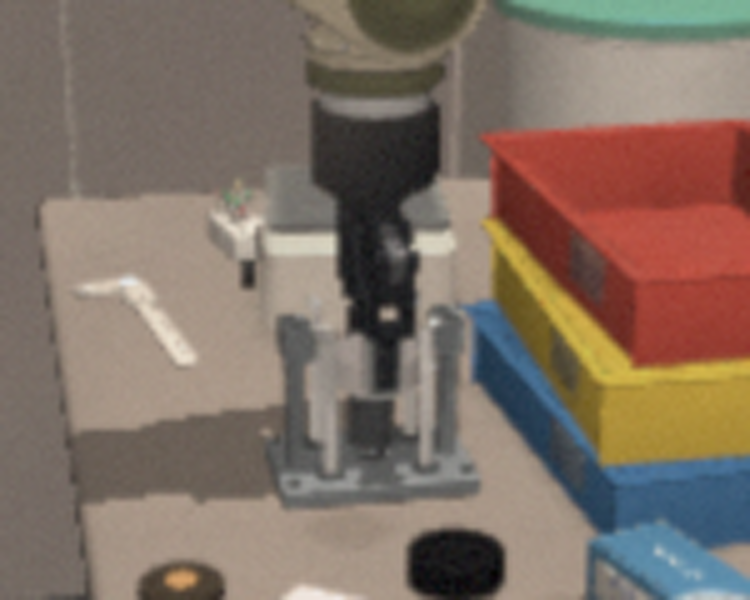

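The blank is gripped and in the shaft, with its centre estimated at about z 76. It needs roughly 5 mm more.

Emit:
apply_moves([
  {"wx": 0, "wy": 0, "wz": 0, "dx": 0, "dy": 0, "dz": 0.005, "grip": -1},
  {"wx": 0, "wy": 0, "wz": 0, "dx": 0, "dy": 0, "dz": 0.01, "grip": -1},
  {"wx": 0, "wy": 0, "wz": 0, "dx": 0, "dy": 0, "dz": 0.011, "grip": -1},
  {"wx": 0, "wy": 0, "wz": 0, "dx": 0, "dy": 0, "dz": 0.011, "grip": -1},
  {"wx": 0, "wy": 0, "wz": 0, "dx": 0, "dy": 0, "dz": 0.011, "grip": -1},
])

```text
time_s: 6.3
eef_pos: [520.3, 205.1, 79.5]
tool_rot: [1.0, -0.0, 0.001, -0.0]
ft_force: [1.3, -0.5, 6.0]
gripper_width: 52.8
grip_force: 127.9
```

```bash
python3 go.py 519.3 204.2 79; python3 -c "
from h import *
a=manip.capture('side')[155:205,285:345];cv2.imwrite('pics/s6.png',cv2.resize(a,None,fx=10,fy=10,interpolation=cv2.INTER_CUBIC))
print((proj('side',[[519.3,176.2,84],[519.3,176.2,64],[519.3,176.2,81],[519.3,176.2,61],[492,200,80],[492,200,60]])-[285,155])*10)"
```

```text
pos [520.3 205.1  79.5] t 6.3 q6 1.74 F [ 1.3 -0.5  6. ] w 52.81652562462197 gf 127.86611080169678
d [-0.0019  0.0019  0.001 ] w [-0.0001 -0.0007 -0.0001]
[[308.81214871 181.45445718]
 [308.4324495  243.09482555]
 [308.75480057 190.7645247 ]
 [308.37602237 252.25497852]
 [204.63560248 170.87221757]
 [205.09142432 231.65983343]]
```

View pics/s6.png

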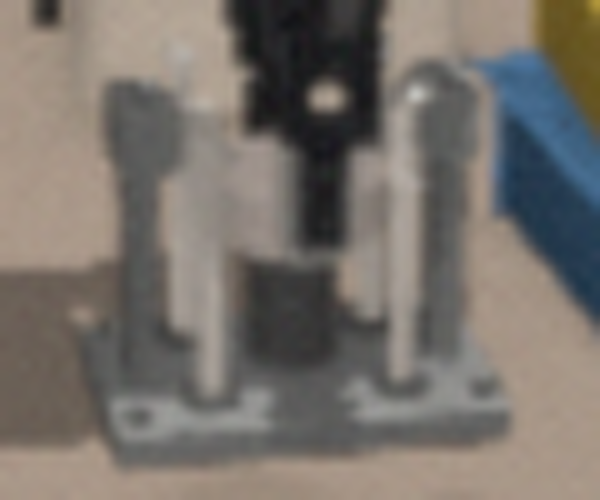

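The blank's underside is at crop y≈250, about z 61, so its top is about 81, below the 84 mm latches. The force, 6 N, is the spring alone. I release and check.

Emit:
apply_moves([
  {"wx": 0, "wy": 0, "wz": 0, "dx": 0, "dy": 0, "dz": 0.001, "grip": -1},
  {"wx": 0, "wy": 0, "wz": 0, "dx": 0, "dy": 0, "dz": 0.001, "grip": 0.5},
  {"wx": 0, "wy": 0, "wz": 0, "dx": 0, "dy": 0, "dz": 0.001, "grip": 1},
  {"wx": 0, "wy": 0, "wz": 0, "dx": 0, "dy": 0, "dz": 0.001, "grip": 1},
  {"wx": 0, "wy": 0, "wz": 0, "dx": 0, "dy": 0, "dz": 0.001, "grip": 1},
])

```text
time_s: 6.85
eef_pos: [519.4, 205.0, 78.1]
tool_rot: [1.0, -0.0, -0.0, 0.0]
ft_force: [-0.8, 1.0, -0.5]
gripper_width: 85.7
grip_force: 0.0
```

Emit:
apply_moves([
  {"wx": 0, "wy": 0, "wz": 0, "dx": 0, "dy": 0, "dz": 0, "grip": 1},
  {"wx": 0, "wy": 0, "wz": 0, "dx": 0, "dy": 0, "dz": -0.02, "grip": 1},
  {"wx": 0, "wy": 0, "wz": 0, "dx": 0, "dy": 0, "dz": -0.06, "grip": 1},
  {"wx": 0, "wy": 0, "wz": 0, "dx": 0, "dy": 0, "dz": -0.1, "grip": 1},
  {"wx": 0, "wy": 0, "wz": 0, "dx": 0, "dy": 0, "dz": -0.18, "grip": 1},
])

```text
time_s: 7.35
eef_pos: [518.5, 204.8, 168.1]
tool_rot: [1.0, -0.0, -0.002, 0.0]
ft_force: [0.2, -0.3, 0.4]
gripper_width: 85.3
grip_force: 0.0
```

Emit:
apply_moves([
  {"wx": 0, "wy": 0, "wz": 0, "dx": 0, "dy": 0, "dz": -0.1, "grip": 1},
  {"wx": 0, "wy": 0, "wz": 0, "dx": -0.1, "dy": 0.2, "dz": -0.16, "grip": 1},
  {"wx": 0, "wy": 0, "wz": 0, "dx": -0.2, "dy": 0.3, "dz": -0.16, "grip": 1},
  {"wx": 0, "wy": 0, "wz": 0, "dx": -0.2, "dy": 0.3, "dz": -0.16, "grip": 1},
  {"wx": 0, "wy": 0, "wz": 0, "dx": -0.2, "dy": 0.3, "dz": -0.16, "grip": 1},
])

```text
time_s: 7.85
eef_pos: [417.8, 53.6, 249.5]
tool_rot: [1.0, -0.0, 0.001, 0.0]
ft_force: [0.7, -0.7, 0.2]
gripper_width: 85.2
grip_force: 0.0
```

```bash
python3 -c "
from h import *
a=manip.capture('side')[155:205,285:345];b=manip.capture('top')[150:226,205:265]
a=cv2.resize(a,(480,400),interpolation=cv2.INTER_CUBIC);b=cv2.resize(b,(316,400),interpolation=cv2.INTER_CUBIC)
cv2.imwrite('pics/s7.png',np.hstack([a,b]))
print((proj('side',[[519.3,176.2,84],[519.3,176.2,64]])-[285,155])*8)"
```

```text
[[247.04971897 145.16356574]
 [246.7459596  194.47586044]]
```

View pics/s7.png

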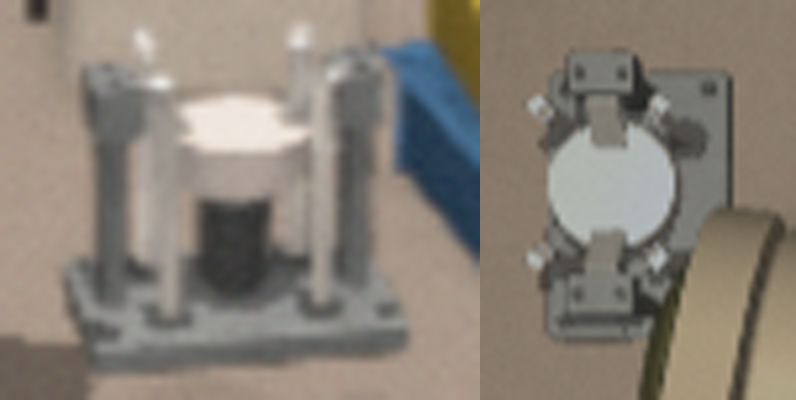

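The side crop shows the blank level, its near lower edge at y≈197 against 194 predicted for the latched height. The top crop shows both bolts overlapping its top face, at (605,135) and (605,245). The robot is clear, so I hand in.

```bash
python3 -c "
from station import manip
print(manip.hand_in())"
```

```text
the job is handed in; nothing more can be done
None
```

The large blank is in the magazine with both latches over its top face, the small and square blanks were not moved, and I handed the job in at about 8 s with the arm clear; the hand-in returned no verdict.

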